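# Latch the reel spindle into its stand

## Robot

A 7-joint arm with a two-finger parallel gripper is mounted at the origin on the work surface. World frame = base frame: x ahead of the robot, y to its left, z up, the work surface at z = 0. Lengths are in mm, angles in rad, forces in N, time in s.
With the tool pointing down it reaches from about 425 to 950 mm from the base axis. Payload 4.7 kg.
Tool frame: the origin (TCP) lies between the finger pads; the fingertips stand 8 mm ahead of it and the grasp point (between the pads) lies 11 mm behind it (nose_length is the distance from the TCP to the fingertips, in mm); z points along the fingers, y is the line along which they close (so a half turn about z gives the same grasp; the last joint's range is limited). The gripper opens to 87 mm and grips with 3 to 60 N. Pads are 19 mm wide; open, the fingers measure 117 mm over their backs; the gripper's body (75 mm by 190 mm) begins 51 mm behind the grasp point.
Start: joints at [-1.186, 0.469, -0.049, 1.532, 0.024, 1.141, -0.082], TCP at [271.374, 618.065, 230.573] pointing down, gripper open.
Joint ranges: [-2.59, 2.59], [-0.33, 1.99], [-1.39, 1.29], [0.1, 2.45], [-1.04, 4.18], [0.21, 1.99], [-2.66, 2.66]. Speed limits (rad/s): [2.57, 2.57, 3.14, 3.14, 3.14, 3.14, 3.14].

## Interface

Orientations are given as a unit quaternion [x, y, z, w].
In Python, from station import * gives the robot as it stands.
- The arm moves only by the shell command python3 -m pendant 'ROWS' [FORCE]. ROWS is JSON, a list that holds one entry, the list of rows, each a list of 7 numbers: the opening, from 0 (shut) to 1 (fully open), then the shift along the tool's x, y, z normalised to -1 to 1, where 1 is 200 mm, then the turn, a rotation vector about the tool's x, y, z normalised to -1 to 1, where 1 is pi/4 rad. A call has exactly 10 rows; each row is the pose to reach, as a shift and turn from the pose commanded when the call began, along the tool's axes at that moment; what a row does not reach only later rows make up. A row lasts 1/12 s, in which the tool goes at most 41.7 mm and 7.16 degrees, less where a joint would pass 70% of its speed; a pose out of reach is approached as far as the arm can. A call with a number of a shift or a turn outside -1 to 1 is refused whole. A call with a gripper value outside its range is refused whole. The fingers move at their own pace and stop on an object; FORCE is the grip in N (left out, the last holds). Time passes only in rows, so rows that repeat a pose let the fingers close, or fill a call up. It gives the time, the measured TCP pose, the force, the opening and the grip force at its end, in the units of the state.
- get_state(): the state, without advancing time (a new reading comes with each control period).
- grab_frame(name): name is "side" or "top" or "wrist"; returns a dict with "pixels" (384x512x3 uint8, red, green, blue), "vertical_fov" (degrees; the focal length in pixels is half the picture's height over the tangent of half this angle, whatever the lens; pixels are square), "cx", "cy" (the principal point, pixels), "T" (4x4, takes a point from camera to world coordinates). Camera axes: x right, y up, looking along -z (the intrinsics and any distortion apply to the point x, -y, -z); pixel columns grow to the right and rows downward; lengths in mm; the calibration is good to about 2 mm. A picture is of the moment at which its call begins. There is no depth.
- close_job(): hands the job in; it is judged then, once.
The state is a dict: "time": time; "qpos": joint angles; "joint_vel": joint speeds; "joint_torque": joint torques, N m; "ee_pos": TCP position; "ee_rot": TCP orientation; "wrist_force": force on the tool from outside, world axes, zero at the start; "torque": the same for the moment, N m; "opening": finger opening in mm; "grasp_force": force on a finger pad.
Only numpy, scipy, OpenCV 4.12 (cv2) and the standard library are available. Lean on these libraries where they do the work, as an engineer would, in place of code of your own. Each camera call takes 0.05 s, during which the arm holds its last target. There are 200 camera calls.

## Task

Take the bare steel spindle from its gray plastic rest and fit it back into the aluminium tape-reel stand: one end tucked in under the bridge of the socket, then the other end pushed down past the sprung jaw until it sits fully home in the fork clip and the jaw has snapped shut over it. Push firmly but with feeling, without slamming or forcing it (well under 60 N); then let go, and leave the jar, the inductor, the enclosure half and the shield lid where they are.

Things in the scene. Friction and masses are not known exactly. Their poses are not given: they have to be found in the camera images.
- spindle: plain round steel rod with domed ends, 12 mm diameter, 170 mm long overall, about 0.14 kg. Origin at its middle, on its axis; its y axis runs along the rod. Both ends are alike and it may be fitted either way round. It starts lying level in the two notches of the rest, free on both sides between them.
- rest: low gray plastic rest fixed on the shelf top, 60 x 150 mm (x, y), base plate 8 mm thick, with two notched supports 10 mm long centred at y = -55 and +55 mm, 27 mm wide, 32 mm high, notch floor at 24 mm, notch 15 mm wide. Origin under its centre on the shelf top; z up; a rod in it lies along its y with its axis 30 mm above the shelf top.
- stand: aluminium tape-reel stand fixed on the shelf top, base plate 70 x 200 mm (x, y), 8 mm thick. Origin under its centre on the shelf top; z up. A fitted spindle lies along its y, axis 45 mm above the shelf top: one end in a socket at the +y end, the other in a fork clip with a sprung jaw near the -y end. Fingers have free room between saddle and fork and between fork and end stop.
- saddle (a point): top of the flat saddle that carries the spindle before the socket: stand x = 0, y = 56 mm, height 39 mm; saddle 24 mm wide, from y = 52 to 60 mm. Axes as the stand's.
- stop (a point): top of the end stop beyond the fork: stand x = 0, y = -89 mm (its inner face), height 45 mm; 24 mm wide, 5 mm thick. Because of it the spindle cannot be slid in lengthwise when level: the socket end must go in tilted, tip down, with the other end held up clear of the jaw (16 to 20 degrees). Axes as the stand's.
- seat (a point): point on the stand where the middle of the fitted spindle lies (stand x = 0, y = 0, height 45 mm); the fitted spindle has 6 mm of end play (y from -4 to +2 mm). Axes as the stand's.
- socket (a point): centre of the socket's mouth on the fitted spindle's axis: stand x = 0, y = 73 mm, height 45 mm. Cheeks 17 mm apart from y = 73 mm to the end wall's inner face at y = 87 mm; a bridge across them, y = 73 to 93 mm, underside at height 53.5, top at 58.5 mm; cheeks flare open in front from y = 73 to 62 mm. Axes as the stand's.
- fork (a point): centre of the fork clip on the fitted spindle's axis: stand x = 0, y = -50 mm, height 45 mm. Slot 14 mm wide, y = -56 to -44 mm, floor at height 39 mm. Fixed prong at -x 51 mm high, continued by a guide flared outward to 67 mm; short prong at +x 47 mm high, with the jaw outside it. Axes as the stand's.
- jaw (a joint): steel jaw of the fork clip, 12 mm wide, hinged along the stand's y (stand x = 17, height 15 mm). 0 rad = shut, held by a spring: its nose reaches over the slot to x = 1.5 mm at height 53 mm, with a lead-in slope up to x = 8 mm, height 66 mm. Grows as the nose swings out to +x; the spindle passes at about 0.15 rad, pushed with about 8 to 15 N at the fork.
- jar: brass jar of heat-set inserts, 44 mm diameter, 58 mm high, closed; origin under its centre. To be left alone.
- inductor: tan ceramic bobbin inductor, 34 mm diameter, 24 mm high, standing; origin under its centre. To be left alone.
- enclosure: gray plastic enclosure half, open on top, 75 x 100 x 28 mm; origin under its centre. To be left alone.
- shield: tin shield lid, open on top, 50 x 65 x 8 mm; origin under its centre. To be left alone.
Things that resemble listed ones, but are neither listed nor needed, are in the scene too. What is meant by the spindle is not turquoise or yellow, and is the larger of those in its own colour.

How it is judged:
By the outcome, as a careful person would: the job done as asked, in the order asked, and still so for the second after the job is handed in, with the robot touching nothing.
It also fails if it takes over 45 s, if anything falls off the work surface, if the arm or the gripper's body presses on something with over 40 N, if the wrist force passes 120 N, or if a joint passes its speed limit or range.

## Working session

There is one attempt and no reset: what is moved stays moved. The work goes in short steps, Python scripts to look and compute and a shell command to move; the robot and the scene stay as the last step left them, time stands still between calls to the robot, and variables do not carry over. Pictures are saved under pics/ and viewed, at most 10 in all, crops included, and the job is handed in when it is done.

```bash
ls; mkdir -p pics; python3 - <<'E'
from station import *
import cv2,numpy as np
s=get_state();print(s)
for n in("top","side","wrist"):
    f=grab_frame(n);cv2.imwrite(f"pics/{n}0.png",f["pixels"][:,:,::-1]);print(n,{k:(np.round(v,3).tolist() if k=="T" else v) for k,v in f.items() if k!="pixels"})
E
```

```text
pics
{'time': 0.0, 'qpos': array([-1.18585246,  0.46947416, -0.04859228,  1.53372071,  0.02409699,
        1.14100754, -0.08227623]), 'joint_vel': array([-0.00023273,  0.00020205,  0.00080664,  0.00034838, -0.00090291,
        0.00052946,  0.00103308]), 'joint_torque': array([-2.63310640e-04, -5.07984531e+01, -8.05722596e-02, -2.36145991e+01,
       -6.11730572e-02,  3.83113185e-02,  2.09725476e-04]), 'ee_pos': array([271.18827903, 617.46910991, 229.4660268 ]), 'ee_rot': array([ 2.05422746e-01,  9.78672811e-01, -9.97463687e-04, -1.71500893e-04]), 'wrist_force': array([ 0.02088767,  0.55604265, -0.87134939]), 'torque': array([-0.0003542 ,  0.01456672,  0.04337491]), 'grasp_force': 0.0, 'opening': 87.26831420448859}
top {'vertical_fov': 43.2147042358711, 'cx': 248.43986725969864, 'cy': 182.3354045118139, 'T': [[-0.029, 0.987, -0.155, 373.287], [-1.0, -0.031, -0.007, -0.528], [-0.012, 0.155, 0.988, 1431.263], [0.0, 0.0, 0.0, 1.0]]}
side {'vertical_fov': 45.76472691932204, 'cx': 255.93866619590747, 'cy': 186.93507108268648, 'T': [[-0.985, 0.095, -0.142, 412.607], [-0.17, -0.483, 0.859, 930.23], [0.013, 0.871, 0.492, 594.734], [0.0, 0.0, 0.0, 1.0]]}
wrist {'vertical_fov': 71.09169294342813, 'cx': 260.0337333956131, 'cy': 191.13743736235412, 'T': [[0.403, -0.877, -0.26, 198.19], [0.915, 0.386, 0.117, 648.924], [-0.003, -0.286, 0.958, 382.463], [0.0, 0.0, 0.0, 1.0]]}
```

```bash
python3 -c "
import cv2
a=cv2.imread('pics/top0.png');b=cv2.imread('pics/side0.png')
cv2.imwrite('pics/t.png',cv2.resize(a,(768,576),interpolation=cv2.INTER_CUBIC));cv2.imwrite('pics/s.png',cv2.resize(b,(768,576),interpolation=cv2.INTER_CUBIC))"
```

```text
(no output)
```

View pics/t.png

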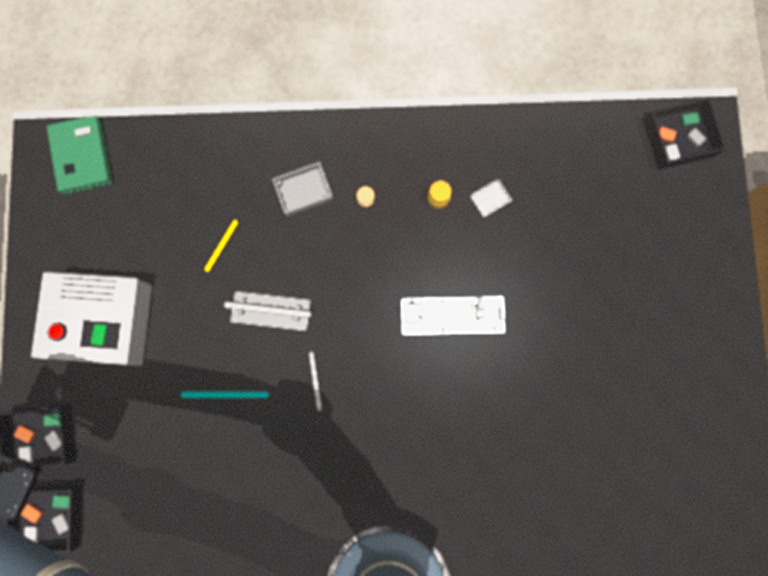

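View pics/s.png

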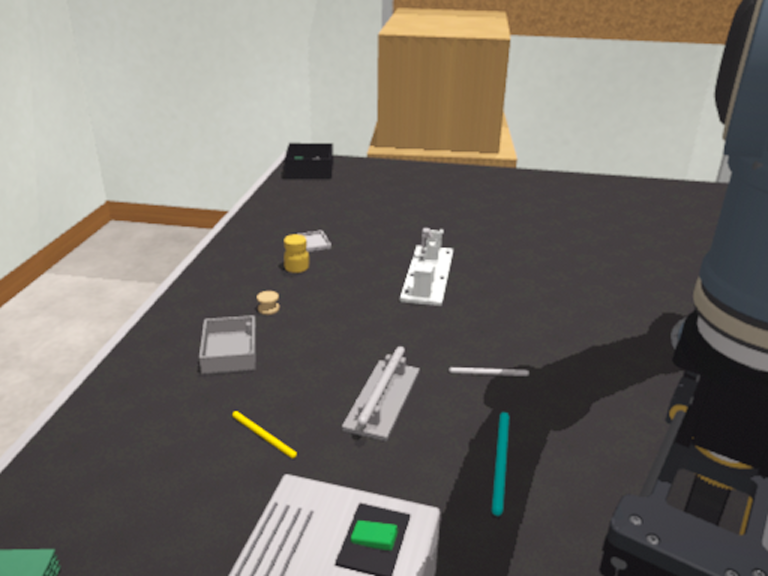

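Top view (768×576): candidates are the steel rod on the gray rest (268,310), a shorter steel rod on the table (315,380), turquoise rod (225,395) and yellow rod (222,246). I choose the one at (268,310): the larger steel rod, on its rest. The stand is at (453,316).

```bash
cat > h.py <<'E'
from station import *
import cv2,numpy as np
from scipy.spatial.transform import Rotation as R
def ray(f,u,v):
    h,w=f["pixels"].shape[:2];F=h/2/np.tan(np.radians(f["vertical_fov"]/2));T=np.array(f["T"])
    d=T[:3,:3]@np.array([(u-f["cx"])/F,-(v-f["cy"])/F,-1]);return T[:3,3],d/np.linalg.norm(d)
def plane(f,u,v,z):
    o,d=ray(f,u,v);return o+d*(z-o[2])/d[2]
def proj(f,p):
    h=f["pixels"].shape[0];F=h/2/np.tan(np.radians(f["vertical_fov"]/2));T=np.array(f["T"])
    c=T[:3,:3].T@(np.array(p)-T[:3,3]);return np.array([f["cx"]+F*c[0]/-c[2],f["cy"]-F*c[1]/-c[2]])
def tri(rs):
    A=np.zeros((3,3));b=np.zeros(3)
    for o,d in rs:
        P=np.eye(3)-np.outer(d,d);A+=P;b+=P@o
    x=np.linalg.solve(A,b);return x,max(np.linalg.norm((np.eye(3)-np.outer(d,d))@(x-o)) for o,d in rs)
def save(f,n): cv2.imwrite(f"pics/{n}.png",f["pixels"][:,:,::-1])
def togo(p,Rm,Rc=None,pc=None):
    "normalised shift, turn from the current pose to TCP pose p,Rm"
    s=get_state();Rc=R.from_quat(s["ee_rot"]) if Rc is None else Rc;pc=s["ee_pos"] if pc is None else pc
    return np.round(Rc.inv().apply(np.array(p)-pc)/200,4),np.round((Rc.inv()*Rm).as_rotvec()/(np.pi/4),4)
E
python3 - <<'E'
from h import *
np.set_printoptions(precision=1,suppress=True)
t=grab_frame("top");s=grab_frame("side")
k=1/1.5
print("rod ends tri",tri([ray(t,226*k,305*k),ray(s,362*k,420*k)]),tri([ray(t,309*k,313*k),ray(s,401*k,350*k)]))
for c in [(232,294),(308,331),(402,334),(504,334),(506,298),(402,298)]: print(c,plane(t,c[0]*k,c[1]*k,8))
for c in [(402,299),(440,302),(454,249),(424,247)]: print("side",plane(s,c[0]*k,c[1]*k,8))
for n,z in(("jar",0),("ind",0)):pass
print(R.from_quat(get_state()["ee_rot"]).as_matrix())
f=grab_frame("wrist");T=np.array(f["T"]);st=get_state();Rr=R.from_quat(st["ee_rot"]).as_matrix()
print("cam in tool",Rr.T@(T[:3,3]-st["ee_pos"]),Rr.T@T[:3,:3])
E
```

```text
rod ends tri (array([541.3, 295.7,  31.3]), np.float64(0.9536190374071003)) (array([519. , 134.9,  28. ]), np.float64(1.203503942419407))
(232, 294) [564.6 288.7   8. ]
(308, 331) [486.9 139.5   8. ]
(402, 334) [475.5 -44.3   8. ]
(504, 334) [ 469.5 -243.2    8. ]
(506, 298) [ 540.1 -251.2    8. ]
(402, 298) [546.3 -46.8   8. ]
side [541.6 -38.4   8. ]
side [478.3 -40.9   8. ]
side [ 471.4 -240.7    8. ]
side [ 528.8 -237.9    8. ]
[[-0.9  0.4 -0. ]
 [ 0.4  0.9 -0. ]
 [-0.  -0.  -1. ]]
cam in tool [  79.5   -0.9 -152.7] [[-0.   1.   0.3]
 [ 1.   0.   0. ]
 [ 0.   0.3 -1. ]]
```

```bash
python3 -m pendant '[[[1,-0.08,-0.05,0,0,0,0.07],[1,-0.18,-0.1,0,0,0,0.16],[1,-0.28,-0.16,0,0,0,0.24],[1,-0.38,-0.22,0,0,0,0.32],[1,-0.48,-0.28,0,0,0,0.4],[1,-0.58,-0.34,0,0,0,0.48],[1,-0.68,-0.4,0,0,0,0.57],[1,-0.78,-0.46,0,0,0,0.65],[1,-0.88,-0.52,0,0,0,0.73],[1,-0.97,-0.575,0,0,0,0.82]]]' 20
python3 - <<'E'
from h import *
y=np.array([1,0.0,0]);a=np.radians(82.1);X=np.array([np.cos(a),np.sin(a),0]);Z=np.array([0,0,-1.]);Rm=R.from_matrix(np.c_[X,np.cross(Z,X),Z])
print(togo([535,250,230],Rm))
E
```

```text
time: 1.13
ee_pos: [404.3, 432.6, 230.6]
ee_rot: [0.507, 0.862, 0.0, 0.0]
wrist_force: [-0.3, 0.6, -0.8]
opening: 87.0
grasp_force: 0.0
(array([-1.1154,  0.1288,  0.0034]), array([3.000e-04, 0.000e+00, 8.205e-01]))
```

```bash
python3 -m pendant '[[[1,-0.12,0.02,0,0,0,0.1],[1,-0.24,0.03,0,0,0,0.2],[1,-0.36,0.05,0,0,0,0.3],[1,-0.48,0.06,0,0,0,0.4],[1,-0.6,0.08,0,0,0,0.5],[1,-0.72,0.09,0,0,0,0.6],[1,-0.84,0.1,0,0,0,0.7],[1,-0.94,0.12,0,0,0,0.78],[1,-1,0.13,0,0,0,0.82],[1,-1,0.13,0,0,0,0.82]]]'
python3 - <<'E'
from h import *
f=grab_frame("wrist");save(f,"w1");import pickle;pickle.dump(f,open("w1.pkl","wb"))
a=np.radians(88.);X=np.array([np.cos(a),np.sin(a),0]);Z=np.array([0,0,-1.]);Rm=R.from_matrix(np.c_[X,np.cross(Z,X),Z])
print(get_state()["ee_pos"],togo([508,-111,230],Rm))
cv2.imwrite("pics/w1b.png",cv2.resize(f["pixels"][:,:,::-1],(768,576),interpolation=cv2.INTER_CUBIC))
E
```

```text
time: 1.97
ee_pos: [525.7, 269.9, 230.7]
ee_rot: [0.754, 0.657, 0.0, 0.001]
wrist_force: [0.4, -0.4, -0.1]
opening: 87.0
grasp_force: 0.0
[524.31172666 272.24673614 230.52104992] (array([-1.9101,  0.1739,  0.0024]), array([ 0.    , -0.0002, -0.1253]))
```

View pics/w1b.png

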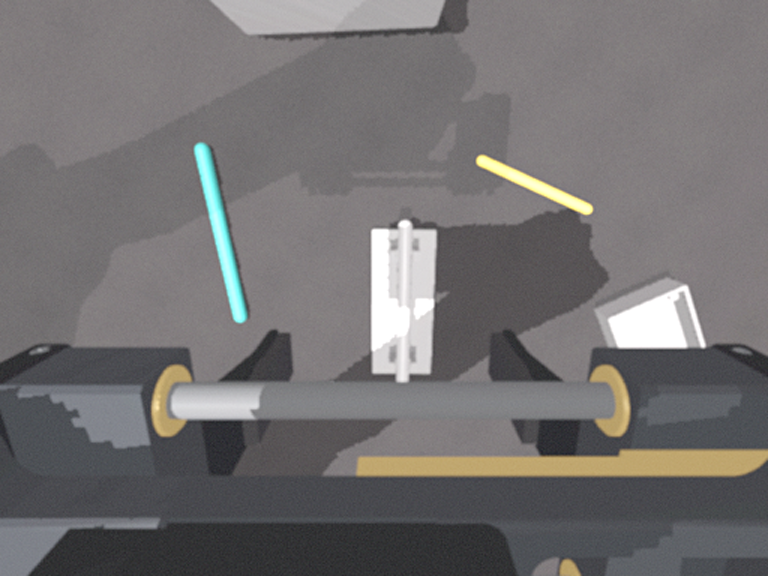

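Wrist view: steel rod from (404,224) to (402,378), lying in the gray rest (373–436, 229–374); turquoise and yellow rods well away. Choice confirmed. Now look at the stand.

```bash
python3 -m pendant '[[[1,-0.08,0.01,0,0,0,-0.01],[1,-0.18,0.02,0,0,0,-0.02],[1,-0.28,0.03,0,0,0,-0.04],[1,-0.38,0.04,0,0,0,-0.06],[1,-0.48,0.05,0,0,0,-0.08],[1,-0.58,0.06,0,0,0,-0.1],[1,-0.69,0.07,0,0,0,-0.12],[1,-0.8,0.08,0,0,0,-0.12],[1,-0.9,0.09,0,0,0,-0.12],[1,-1,0.1,0,0,0,-0.12]]]'
python3 -m pendant '[[[1,-0.1,0.01,0,0,0,0],[1,-0.2,0.01,0,0,0,0],[1,-0.3,0.02,0,0,0,0],[1,-0.4,0.02,0,0,0,0],[1,-0.5,0.02,0,0,0,0],[1,-0.6,0.03,0,0,0,0],[1,-0.7,0.03,0,0,0,0],[1,-0.85,0.03,0,0,0,0],[1,-0.95,0.03,0,0,0,0],[1,-1,0.03,0,0,0,0]]]'
python3 - <<'E'
from h import *
f=grab_frame("wrist");f=grab_frame("wrist");import pickle;pickle.dump(f,open("w2.pkl","wb"))
print(get_state()["ee_pos"],get_state()["time"])
cv2.imwrite("pics/w2b.png",cv2.resize(f["pixels"][60:300,80:400,::-1],(800,600),interpolation=cv2.INTER_CUBIC))
E
```

```text
time: 2.85
ee_pos: [516.7, 73.6, 230.5]
ee_rot: [0.719, 0.695, 0.0, -0.001]
wrist_force: [-0.2, -1.2, -0.5]
opening: 86.9
grasp_force: 0.0
time: 3.68
ee_pos: [515.9, -128.9, 230.6]
ee_rot: [0.72, 0.694, 0.0, 0.0]
wrist_force: [0.2, -0.2, -0.6]
opening: 86.8
grasp_force: 0.0
[ 515.94666129 -127.88040704  230.50472543] 3.7833
```

View pics/w2b.png

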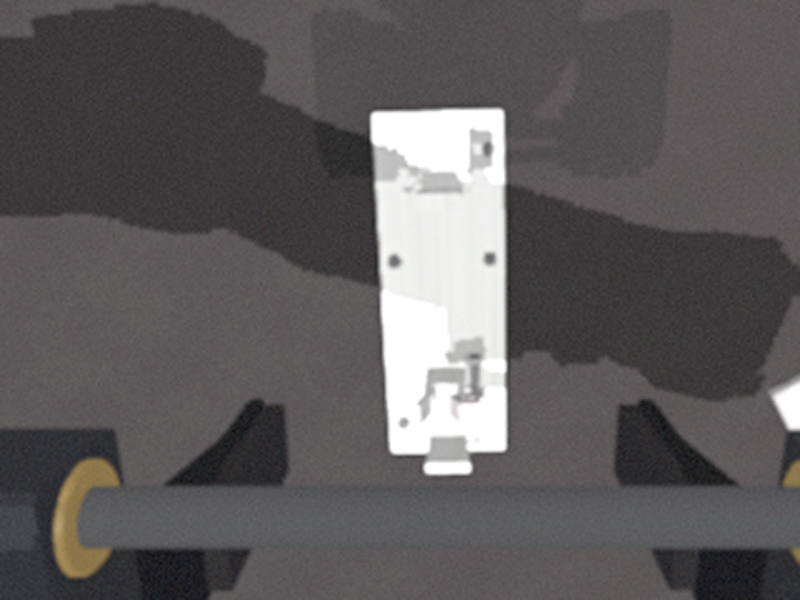

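Stand view (800×600 crop): the fork and end stop (448,460) are at the bottom, toward world -y. The socket is at the top (washed out), and the jaw is on the right (470,370), toward +x. So the stand's yaw is near 0.

```bash
cat > meas.py <<'E'
from h import *
import pickle,sys
def edges(f,box,thr,z,inv=False):
    "rows box: returns left/right edge points on plane z"
    g=cv2.GaussianBlur(cv2.cvtColor(f["pixels"],cv2.COLOR_RGB2GRAY),(3,3),0);u0,u1,v0,v1=box;L=[];Rr=[]
    for v in range(v0,v1):
        w=np.where(g[v,u0:u1]>thr)[0]
        if len(w)<3: continue
        def sub(i,j): return u0+i+(thr-float(g[v,u0+i]))/(float(g[v,u0+j])-float(g[v,u0+i]))*(j-i)
        L.append(plane(f,sub(w[0]-1,w[0]),v,z));Rr.append(plane(f,sub(w[-1]+1,w[-1]),v,z))
    return np.array(L),np.array(Rr)
def line(P): # x = a + b*y robust
    P=P[:,:2];vx,vy,x0,y0=cv2.fitLine(P.astype(np.float32),cv2.DIST_HUBER,0,0.01,0.01).ravel();b=vx/vy;return x0-b*y0,b
E
python3 - <<'E'
from meas import *
np.set_printoptions(precision=1,suppress=True)
f=pickle.load(open("w2.pkl","rb"))
L,Rr=edges(f,(215,300,108,236),120,8)
l=line(L);r=line(Rr);print("edges a,b",l,r)
ym=-146;print("x mid at ym",l[0]+l[1]*ym,r[0]+r[1]*ym,"mid",((l[0]+r[0])+(l[1]+r[1])*ym)/2)
g=cv2.cvtColor(f["pixels"],cv2.COLOR_RGB2GRAY)
for u in(235,240,250,270,276):
    c=g[90:300,u].astype(int);d=np.diff(c);print(u,"top",plane(f,u,90+np.argmax(d[:40])+.5,8), "bot",plane(f,u,90+100+np.argmin(d[100:170])+.5,8))
c=lambda a,b:(80+a/2.5,60+b/2.5)
for n,p,z in(("stop inner",(448,437),45),("stopL",(425,468),45),("stopR",(471,468),45),("holeL",(395,261),8),("holeR",(489,258),8),("hole bl",(404,423),8),("hole tr",(487,148),8)): print(n,plane(f,*c(*p),z))
f=pickle.load(open("w1.pkl","rb"))
hsv=cv2.cvtColor(f["pixels"],cv2.COLOR_RGB2GRAY)
k=1/1.5
for n,p,z in(("tipfar",(404.5,222),30),("tipnear",(402.5,382),30),("TL",(373,229),8),("TR",(436.5,229),8),("BR",(431,374),8),("BL",(373,374),8)): print(n,plane(f,p[0]*k,p[1]*k,z))
E
```

```text
edges a,b (np.float32(476.11737), np.float32(0.024325594)) (np.float32(547.51685), np.float32(0.012235136))
x mid at ym 472.56583 545.7305 mid 509.14816
235 top [484.7 -41.4   8. ] bot [ 471.3 -242.1    8. ]
240 top [491.4 -41.6   8. ] bot [ 478.9 -244.1    8. ]
250 top [504.7 -42.2   8. ] bot [ 493.7 -256.8    8. ]
270 top [531.2 -42.    8. ] bot [ 525.3 -244.3    8. ]
276 top [539.2 -42.3   8. ] bot [ 534.5 -244.6    8. ]
stop inner [ 509.8 -216.    45. ]
stopL [ 496.2 -234.5   45. ]
stopR [ 522.  -235.6   45. ]
holeL [ 483.5 -123.4    8. ]
holeR [ 536.8 -123.8    8. ]
hole bl [ 482.6 -223.5    8. ]
hole tr [537.1 -63.7   8. ]
tipfar [541.6 299.1  30. ]
tipnear [519.5 143.6  30. ]
TL [512.  293.7   8. ]
TR [570.7 285.5   8. ]
BR [549.1 136.1   8. ]
BL [489.3 144.5   8. ]
```

```bash
cat >> h.py <<'E'
def frame(dx,th=0):
    "tool x along (dx,1) horizontally, tilted th deg tip-down; z down"
    h=np.array([dx,1,0])/np.hypot(dx,1);t=np.radians(th);X=h*np.cos(t)+[0,0,-np.sin(t)];Z=-h*np.sin(t)+[0,0,-np.cos(t)]
    return R.from_matrix(np.c_[X,np.cross(Z,X),Z])
E
python3 - <<'E'
from h import *
c=np.array([529.8,215,0])-24*np.array([.1415,.99,0])
for z in(90,21): print(togo(c+[0,0,z],frame(.143)))
E
```

```text
(array([ 1.5962, -0.0078,  0.7031]), array([-0.    , -0.0005,  0.1329]))
(array([ 1.596 , -0.0078,  1.0481]), array([-0.    , -0.0005,  0.1329]))
```

```bash
python3 -m pendant '[[[1,0.08,0,0,0,0,0.02],[1,0.18,0,0,0,0,0.04],[1,0.29,0,0,0,0,0.06],[1,0.4,0,0.02,0,0,0.08],[1,0.5,0,0.05,0,0,0.1],[1,0.6,0,0.08,0,0,0.12],[1,0.7,0,0.12,0,0,0.133],[1,0.8,0,0.16,0,0,0.133],[1,0.9,0,0.2,0,0,0.133],[1,1,0,0.24,0,0,0.133]]]'
python3 - <<'E'
from h import *
c=np.array([529.8,215,0])-24*np.array([.1415,.99,0])
for z in(90,21): print(togo(c+[0,0,z],frame(.143)))
E
```

```text
time: 4.62
ee_pos: [522.5, 76.4, 182.0]
ee_rot: [0.754, 0.657, 0.0, -0.001]
wrist_force: [-0.0, -0.1, 0.9]
opening: 87.2
grasp_force: 0.0
(array([ 0.5706, -0.0585,  0.4611]), array([-0.0012, -0.002 ,  0.0068]))
(array([ 0.57  , -0.0582,  0.8061]), array([-0.0012, -0.002 ,  0.0068]))
```

```bash
python3 -m pendant '[[[1,0.08,-0.01,0.06,0,0,0],[1,0.17,-0.02,0.12,0,0,0],[1,0.26,-0.03,0.18,0,0,0],[1,0.35,-0.04,0.25,0,0,0],[1,0.43,-0.05,0.32,0,0,0],[1,0.5,-0.058,0.38,0,0,0.007],[1,0.55,-0.058,0.43,0,0,0.007],[1,0.57,-0.058,0.46,0,0,0.007],[1,0.57,-0.058,0.46,0,0,0.007],[1,0.57,-0.058,0.46,0,0,0.007]]]'
python3 - <<'E'
from h import *
f=grab_frame("wrist");import pickle;pickle.dump(f,open("w3.pkl","wb"));save(f,"w3")
c=np.array([529.8,215,0])-24*np.array([.1415,.99,0])
print(togo(c+[0,0,21],frame(.143)))
E
```

```text
time: 5.45
ee_pos: [528.0, 186.0, 90.4]
ee_rot: [0.757, 0.653, -0.0, 0.0]
wrist_force: [0.2, -1.1, -0.2]
opening: 87.2
grasp_force: 0.0
(array([ 0.0265, -0.0139,  0.3494]), array([ 0.0009,  0.0003, -0.0079]))
```

View pics/w3.png

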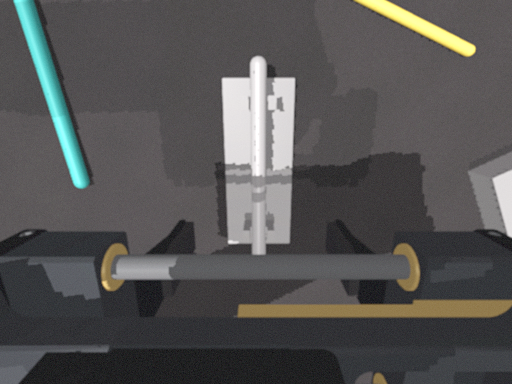

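Close view: rod centred at column ~258.5 between the open fingers, far tip at row 57, in the rest. Triangulate with the earlier view.

```bash
python3 - <<'E'
from meas import *
np.set_printoptions(precision=2,suppress=True)
a=pickle.load(open("w1.pkl","rb"));b=pickle.load(open("w3.pkl","rb"))
print(tri([ray(a,404.5/1.5,222/1.5),ray(b,258.5,57)]),plane(b,258.5,57,30))
L,Rr=edges(b,(240,280,62,76),130,30);m=(L+Rr)/2;print(m[0],m[-1],np.mean(np.linalg.norm(Rr-L,axis=1)))
print([plane(b,258.5,v,30) for v in(100,200,240)])
print("rest corners",[plane(b,u,v,8) for u,v in((222,78),(295,78),(290,243),(228,243))])
s=get_state();Rc=R.from_quat(s["ee_rot"])
print("rod in tool frame",[Rc.inv().apply(plane(b,258.5,v,30)-s["ee_pos"]) for v in(65,240)])
E
```

```text
(array([542.02, 299.53,  33.2 ]), np.float64(0.5129986147351716)) [542.6  300.09  30.  ]
[541.38 296.94  30.  ] [540.04 288.35  30.  ] 12.172644887909993
[array([538.2 , 271.06,  30.  ]), array([526.32, 192.69,  30.  ]), array([520.79, 156.18,  30.  ])]
rest corners [array([511.45, 292.98,   8.  ]), array([570.02, 284.2 ,   8.  ]), array([548.72, 137.43,   8.  ]), array([489.27, 146.34,   8.  ])]
rod in tool frame [array([110.06,  -2.85,  60.86]), array([-30.21,  -3.15,  60.89])]
```

```bash
python3 -m pendant '[[[1,0.01,-0.005,0.05,0,0,0],[1,0.02,-0.01,0.1,0,0,0],[1,0.026,-0.015,0.16,0,0,0],[1,0.026,-0.015,0.22,0,0,0],[1,0.026,-0.015,0.27,0,0,0],[1,0.026,-0.015,0.31,0,0,0],[1,0.026,-0.015,0.335,0,0,0],[1,0.026,-0.015,0.348,0,0,0],[1,0.026,-0.015,0.348,0,0,0],[1,0.026,-0.015,0.348,0,0,0]]]'
python3 -m pendant '[[[0,0,0,0,0,0,0],[0,0,0,0,0,0,0],[0,0,0,0,0,0,0],[0,0,0,0,0,0,0],[0,0,0,0,0,0,0],[0,0,0,0,0,0,0],[0,0,0,0,0,0,0],[0,0,0,0,0,0,0],[0,0,0,0,0,0,0],[0,0,0,0,0,0,0]]]' 60
```

```text
time: 6.33
ee_pos: [525.9, 192.2, 21.1]
ee_rot: [0.757, 0.653, 0.0, 0.0]
wrist_force: [-0.4, -0.0, 0.8]
opening: 86.9
grasp_force: 0.0
time: 7.17
ee_pos: [525.6, 192.2, 20.9]
ee_rot: [0.757, 0.653, 0.0, -0.0]
wrist_force: [0.0, 0.3, 0.9]
opening: 27.9
grasp_force: 0.0
```

```bash
python3 -m pendant '[[[0,0,0,0,0,0,0],[0,0,0,0,0,0,0],[0,0,0,0,0,0,0],[0,0,0,0,0,0,0],[0,0,0,0,0,0,0],[0,0,0,0,0,0,0],[0,0,0,-0.02,0,0,0],[0,0,0,-0.06,0,0,0],[0,0,0,-0.12,0,0,0],[0,0,0,-0.2,0,0,0]]]'
python3 - <<'E'
from h import *
s=get_state();print(s["ee_pos"],s["wrist_force"],s["opening"],s["grasp_force"])
E
```

```text
time: 8.0
ee_pos: [524.6, 191.9, 61.3]
ee_rot: [0.757, 0.653, -0.001, -0.0]
wrist_force: [1.3, 0.3, -0.7]
opening: 10.5
grasp_force: 60.0
[524.55399535 191.93956854  61.29224797] [ 1.31383257  0.31110309 -0.66202882] 10.48897675712237 59.99732494354248
```

```bash
cat >> h.py <<'E'
SO=np.array([510,-143.,0]);DX=.018
def tcp(ytip,ztip,th,back=0,up=0,s=-23.7,c=9,dx=0):
    "TCP pose for rod tip at stand (dx,ytip,ztip), tilt th"
    Rm=frame(DX,th);X,Y,Z=Rm.as_matrix().T;h=np.array([DX,1,0])/np.hypot(DX,1)
    tip=SO+h*ytip+[dx,0,ztip];return tip-X*(85-s+back)+Z*c+[0,0,up],Rm
E
python3 - <<'E'
from h import *
p,Rm=tcp(84,40.4,18,45,15);print(p,togo(p,Rm))
E
```

```text
[ 508.83093566 -207.94801878   94.33640339] (array([-1.9896,  0.2142, -0.1633]), array([-0.0287, -0.3981, -0.1621]))
```

```bash
python3 -m pendant '[[[0,-0.06,0.01,-0.06,0,0,-0.02],[0,-0.14,0.02,-0.12,0,0,-0.04],[0,-0.24,0.03,-0.18,0,0,-0.06],[0,-0.35,0.04,-0.24,0,0,-0.08],[0,-0.46,0.05,-0.28,0,0,-0.1],[0,-0.57,0.06,-0.3,0,0,-0.12],[0,-0.68,0.07,-0.3,0,0,-0.14],[0,-0.79,0.08,-0.3,0,0,-0.16],[0,-0.9,0.1,-0.3,0,0,-0.162],[0,-1,0.11,-0.3,0,0,-0.162]]]'
python3 - <<'E'
from h import *
p,Rm=tcp(84,40.4,18,45,15);print(p,togo(p,Rm))
E
```

```text
time: 8.83
ee_pos: [518.0, -10.2, 122.1]
ee_rot: [0.714, 0.7, 0.0, 0.0]
wrist_force: [0.2, -0.7, -1.8]
opening: 10.1
grasp_force: 60.0
[ 508.83093566 -207.94801878   94.33640339] (array([-0.9894, -0.026 ,  0.1386]), array([ 0.0008, -0.4005, -0.0028]))
```

```bash
python3 -m pendant '[[[0,-0.12,0,0,0,0,0],[0,-0.25,0,0,0,-0.04,0],[0,-0.38,-0.01,0,0,-0.09,0],[0,-0.51,-0.01,0,0,-0.15,0],[0,-0.63,-0.02,0,0,-0.21,0],[0,-0.74,-0.02,0,0,-0.27,0],[0,-0.84,-0.026,0,0,-0.33,0],[0,-0.93,-0.026,0.02,0,-0.38,0],[0,-0.99,-0.026,0.04,0,-0.4,0],[0,-0.99,-0.026,0.04,0,-0.4,0]]]'
python3 - <<'E'
from h import *
import pickle
f=grab_frame("wrist");f=grab_frame("wrist");pickle.dump((f,get_state()),open("w4.pkl","wb"))
g=grab_frame("side");pickle.dump(g,open("s4.pkl","wb"))
cv2.imwrite("pics/w4.png",cv2.resize(f["pixels"][:280,110:430,::-1],(686,600),interpolation=cv2.INTER_CUBIC))
p,Rm=tcp(84,40.4,18,45,15);print(get_state()["ee_pos"],togo(p,Rm))
print("expect tip px",proj(f,R.from_quat(get_state()["ee_rot"]).apply([108.7,0,-9])+get_state()["ee_pos"]))
E
```

```text
time: 9.67
ee_pos: [507.9, -208.0, 112.8]
ee_rot: [0.706, 0.691, -0.113, 0.109]
wrist_force: [-0.7, 0.2, -0.8]
opening: 10.5
grasp_force: 60.0
[ 509.25695855 -206.01530263  113.14107011] (array([ 0.0197, -0.002 ,  0.0924]), array([-0.0001, -0.0017, -0.0018]))
expect tip px [264.182751    42.83596629]
```

View pics/w4.png

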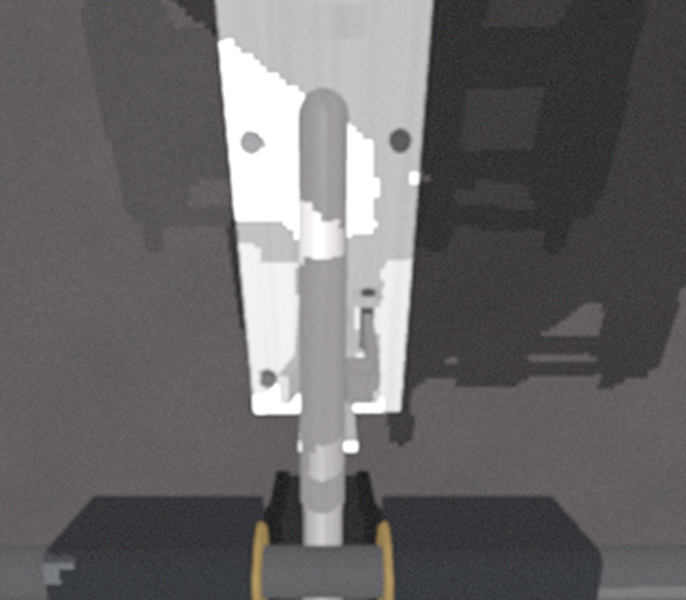

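Tip seen at full-frame (260.7,41.1), expected (264.2,42.8). The fingers show the same sideways offset, so it is camera bias; the rod sits straight in the grip. Now measure the stand in this view with the bias removed.

```bash
python3 - <<'E'
from meas import *
np.set_printoptions(precision=2,suppress=True)
f,s=pickle.load(open("w4.pkl","rb"));Rc=R.from_quat(s["ee_rot"]);p=s["ee_pos"];print(p)
px=lambda a,b:(110+a/2.1427,b/2.1427)
# rod edges in tool frame at plane tool z=-9
def toolplane(u,v,z=-9):
    o,d=ray(f,u,v);o=Rc.inv().apply(o-p);d=Rc.inv().apply(d);return o+d*(z-o[2])/d[2]
for a in((300,120),(347,120),(302,350),(346,350),(303,520),(343,520),(323,88)): print("rod",toolplane(*px(*a)))
H=[plane(f,*px(*a),8) for a in((251,142),(400,140),(267,378))];print("holes",H,"mid",(H[0]+H[1])/2)
L,Rr=edges(f,(205,320,10,20),120,8);print("edges",L[0],Rr[0],(L[0]+Rr[0])/2,np.linalg.norm(Rr[0]-L[0]))
for a in((254,412),(402,412)):print("bot",plane(f,*px(*a),8))
for a in((298,450),(358,450)):print("stop",plane(f,*px(*a),45))
f2=pickle.load(open("w2.pkl","rb"));c=lambda a,b:(80+a/2.5,60+b/2.5)
for n,a,b in(("hL",(395,261),(251,142)),("hR",(489,258),(400,140)),("bl",(404,423),(267,378)),("BRcorner",(506,450),(403,411))): print(n,tri([ray(f2,*c(*a)),ray(f,*px(*b))]))
E
```

```text
[ 508.92 -206.3   113.03]
rod [103.29  -6.58  -9.  ]
rod [103.27   4.05  -9.  ]
rod [50.64 -6.75 -9.  ]
rod [50.62  4.35 -9.  ]
rod [ 3.15 -7.04 -9.  ]
rod [ 3.14  4.   -9.  ]
rod [109.75  -1.37  -9.  ]
holes [array([ 483.28, -123.18,    8.  ]), array([ 537.06, -123.72,    8.  ]), array([ 481.46, -222.96,    8.  ])] mid [ 510.17 -123.45    8.  ]
edges [474.99 -86.86   8.  ] [544.94 -88.43   8.  ] [509.96 -87.64   8.  ] 69.96673136398033
bot [ 473.79 -241.83    8.  ]
bot [ 544.57 -243.39    8.  ]
stop [ 496.4 -236.    45. ]
stop [ 521.54 -236.55   45.  ]
hL (array([ 484.34, -121.66,   17.12]), np.float64(0.016898529500831528))
hR (array([ 536.52, -122.96,   12.51]), np.float64(0.010776697473092098))
bl (array([ 481.84, -224.21,    6.16]), np.float64(0.6230866176228618))
BRcorner (array([ 545.22, -246.16,    3.61]), np.float64(0.5507236932795436))
```

```bash
sed -i 's/SO=np.array.*;/SO=np.array([511,-142.5,0]);/;s/s=-23.7/s=-24.7/' h.py; python3 - <<'E'
from h import *
for b in(45,0):
  p,Rm=tcp(84,40.4,18,b);print(p,togo(p,Rm))
E
```

```text
[ 509.81381942 -208.39892126   79.64542038] (array([0.0403, 0.003 , 0.163 ]), array([-0.0001, -0.0017, -0.0018]))
[ 510.58405043 -165.60830954   65.73965564] (array([0.2653, 0.0026, 0.1633]), array([-0.0001, -0.0017, -0.0018]))
```

```bash
python3 -m pendant '[[[0,0.01,0.003,0.03,0,0,0],[0,0.02,0.003,0.07,0,0,0],[0,0.03,0.003,0.11,0,0,0],[0,0.04,0.003,0.14,0,0,0],[0,0.04,0.003,0.16,0,0,0],[0,0.05,0.003,0.163,0,0,0],[0,0.07,0.003,0.163,0,0,0],[0,0.1,0.003,0.163,0,0,0],[0,0.13,0.003,0.163,0,0,0],[0,0.15,0.003,0.163,0,0,0]]]'
python3 - <<'E'
from h import *
ps=[];fs=[]
for i in range(3):
    grab_frame("side");s=get_state();ps.append(s["ee_pos"]);fs.append(s["wrist_force"])
pm=np.mean(ps,0);p,Rm=tcp(84,40.4,18);print(pm,np.mean(fs,0),togo(p,Rm,pc=pm))
g=grab_frame("side");u,v=proj(g,SO+[0,0,45]).astype(int);print(u,v)
cv2.imwrite("pics/s5.png",cv2.resize(g["pixels"][v-60:v+50,u-60:u+60,::-1],(654,600),interpolation=cv2.INTER_CUBIC))
E
```

```text
time: 10.65
ee_pos: [511.3, -188.0, 73.5]
ee_rot: [0.705, 0.692, -0.111, 0.111]
wrist_force: [0.1, -1.6, 4.2]
opening: 10.0
grasp_force: 62.7
[ 511.26549245 -187.29798716   73.16274636] [1.07515122 0.4894662  5.23300027] (array([ 0.1145, -0.0055,  0.0019]), array([ 0.0026, -0.0007, -0.001 ]))
285 168
```

View pics/s5.png

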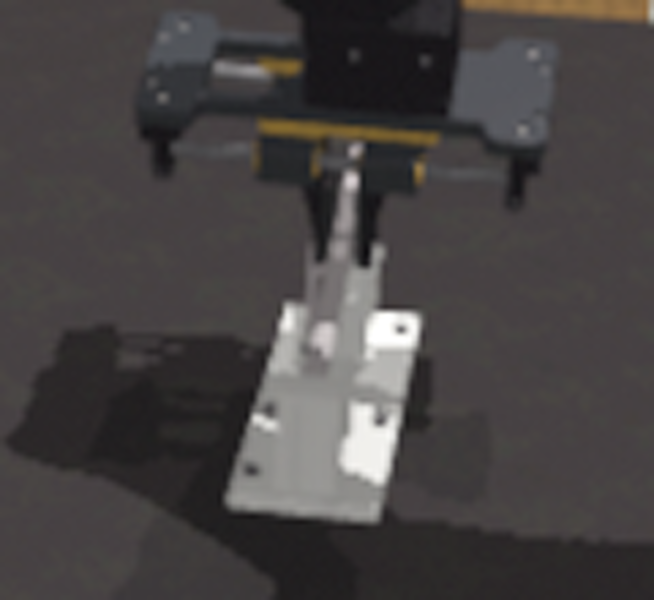

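Side view crop: the stand runs from its near +y end (row 515) to its far end (row 310). The rod comes down from the gripper, with its tip near (318,345), behind the socket block. There is a 5 N upward force, likely light saddle contact. Check the tip position in both views.

```bash
python3 - <<'E'
from h import *
f=grab_frame("wrist");s=get_state();Rc=R.from_quat(s["ee_rot"]);P=s["ee_pos"]
for L in(109.7,100): 
  q=P+Rc.apply([L,0,-9]);print("tip",q,"wrist",proj(f,q),"side",proj(grab_frame("side"),q),"stand y",q[1]-SO[1])
print(s["wrist_force"],s["torque"],Rc.as_euler("xyz",True))
u,v=proj(f,q).astype(int);v=max(v,70)
cv2.imwrite("pics/w6.png",cv2.resize(f["pixels"][max(0,v-70):v+110,u-90:u+90,::-1],(600,600),interpolation=cv2.INTER_CUBIC));print(u-90,max(0,v-70))
E
```

```text
tip [513.28687285 -80.35900987  47.89160123] wrist [262.89430414  42.77123336] side [281.93697271 178.53588925] stand y 62.14099012954479
tip [513.11065139 -89.58498263  50.88164682] wrist [262.85809464  64.87663724] side [282.49354577 175.81654546] stand y 52.91501736988771
[0.63501537 1.43661913 6.18540854] [ 0.19434095 -0.28004902  0.08477004] [179.86165053  17.95392682  88.90575022]
172 0
```

View pics/w6.png

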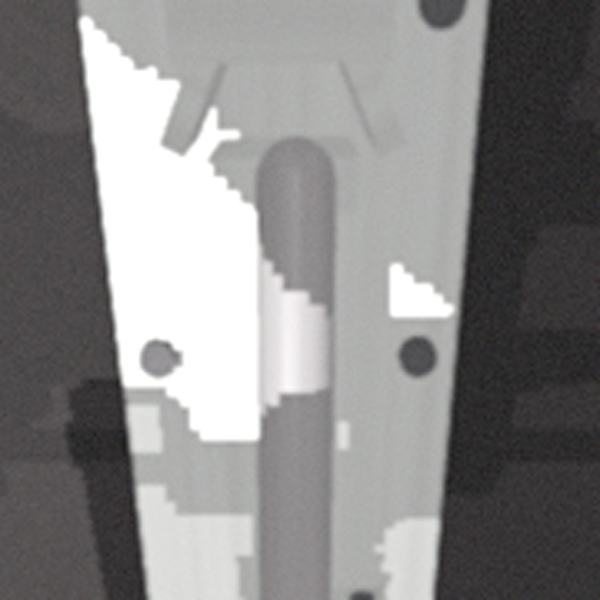

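The tip at (297,138) has reached the saddle's far edge. The saddle and flare are centred near column 283, so the rod is ~2 mm too far +x, and it is touching lightly. Fit the stand's axis relative to the rod precisely.

```bash
python3 - <<'E'
from meas import *
np.set_printoptions(precision=2,suppress=True)
f=grab_frame("wrist");s=get_state();pickle.dump((f,s),open("w6.pkl","wb"));Rc=R.from_quat(s["ee_rot"]);P=s["ee_pos"]
L,Rr=edges(f,(180,330,2,178),105,8)
l,r=line(L),line(Rr);print("plate",l,r,"width",np.median(Rr[:,0]-L[:,0]))
for y in(-76,-142,-195):print(y,"mid",(l[0]+r[0]+(l[1]+r[1])*y)/2)
q=lambda a,b,z:plane(f,172+a/3.333,b/3.333,z)
print("saddle",q(215,158,39),q(355,155,39),(q(215,158,39)+q(355,155,39))/2)
print("flare in",(q(216,65,53)+q(346,65,53))/2,"out",(q(176,150,53)+q(386,148,53))/2)
# rod via tool plane
for a in((258,200),(335,200),(259,560),(331,560)):
    o,d=ray(f,172+a[0]/3.333,a[1]/3.333);o=Rc.inv().apply(o-P);d=Rc.inv().apply(d);t=o+d*(-9-o[2])/d[2];print("rod tool",t,P+Rc.apply(t))
print(P)
E
```

```text
plate (np.float32(475.2043), np.float32(0.008757533)) (np.float32(545.6588), np.float32(0.008824891)) width 70.47498336862523
-76 mid 509.76346
-142 mid 509.18323
-195 mid 508.7173
saddle [499.85 -83.1   39.  ] [521.38 -83.13  39.  ] [510.61 -83.12  39.  ]
flare in [510.48 -70.76  53.  ] out [510.2  -80.62  53.  ]
rod tool [102.15  -6.55  -9.  ] [506.62 -87.43  50.21]
rod tool [102.14   4.71  -9.  ] [517.88 -87.65  50.24]
rod tool [48.58 -7.06 -9.  ] [ 505.13 -138.37   66.71]
rod tool [48.57  4.7  -9.  ] [ 516.89 -138.61   66.74]
[ 511.26 -187.49   73.14]
```

```bash
sed -i 's/SO=np.array.*/SO=np.array([511,-143,0]);DX=.007/' h.py; python3 - <<'E'
from h import *
ps=[]
for i in range(2):
    grab_frame("top");ps.append(get_state()["ee_pos"])
pm=np.mean(ps,0)
for b,u in((23,3),(10,1),(0,0)):
  p,Rm=tcp(84,41,20,b,u);print(p,togo(p,Rm,pc=pm))
E
```

```text
[ 510.69357976 -186.77431961   80.92883943] (array([-0.0086, -0.0028, -0.0381]), array([-0.0019, -0.0457, -0.0149]))
[ 510.7790897  -174.55861482   74.48257757] (array([ 0.0595, -0.0036, -0.0263]), array([-0.0019, -0.0457, -0.0149]))
[ 510.84486657 -165.16191883   70.06237614] (array([ 0.111 , -0.0042, -0.0197]), array([-0.0019, -0.0457, -0.0149]))
```

The 6 N comes from the fingertips brushing the fork guide: the grip is over the fork while the rod is pulled back. I'll use a 20° tilt, a bit higher, and correct the yaw and lateral offset.

```bash
python3 -m pendant '[[[0,-0.003,-0.001,-0.012,0,-0.01,-0.005],[0,-0.006,-0.002,-0.026,-0.002,-0.03,-0.01],[0,-0.009,-0.003,-0.038,-0.002,-0.046,-0.015],[0,-0.009,-0.003,-0.038,-0.002,-0.046,-0.015],[0,0,-0.003,-0.036,-0.002,-0.046,-0.015],[0,0.012,-0.003,-0.034,-0.002,-0.046,-0.015],[0,0.026,-0.003,-0.032,-0.002,-0.046,-0.015],[0,0.04,-0.004,-0.03,-0.002,-0.046,-0.015],[0,0.052,-0.004,-0.028,-0.002,-0.046,-0.015],[0,0.06,-0.004,-0.026,-0.002,-0.046,-0.015]]]'
python3 - <<'E'
from meas import *
np.set_printoptions(precision=2,suppress=True)
f=grab_frame("wrist");f=grab_frame("wrist");s=get_state();pickle.dump((f,s),open("w7.pkl","wb"))
print(s["ee_pos"],s["wrist_force"],s["torque"])
for b,u in((10,1),(0,0)):
  p,Rm=tcp(84,41,20,b,u);print(p,togo(p,Rm))
cv2.imwrite("pics/w7.png",cv2.resize(f["pixels"][0:180,172:352,::-1],(600,600),interpolation=cv2.INTER_CUBIC))
E
```

```text
time: 11.98
ee_pos: [509.4, -174.8, 73.6]
ee_rot: [0.699, 0.694, -0.125, 0.122]
wrist_force: [0.1, -0.8, -2.4]
opening: 10.6
grasp_force: 60.0
[ 509.42 -174.85   73.61] [-0.67  1.   -1.4 ] [0.36 0.02 0.02]
[ 510.78 -174.56   74.48] (array([-0.  ,  0.01, -0.  ]), array([-0.,  0.,  0.]))
[ 510.84 -165.16   70.06] (array([0.05, 0.01, 0.  ]), array([-0.,  0.,  0.]))
```

View pics/w7.png

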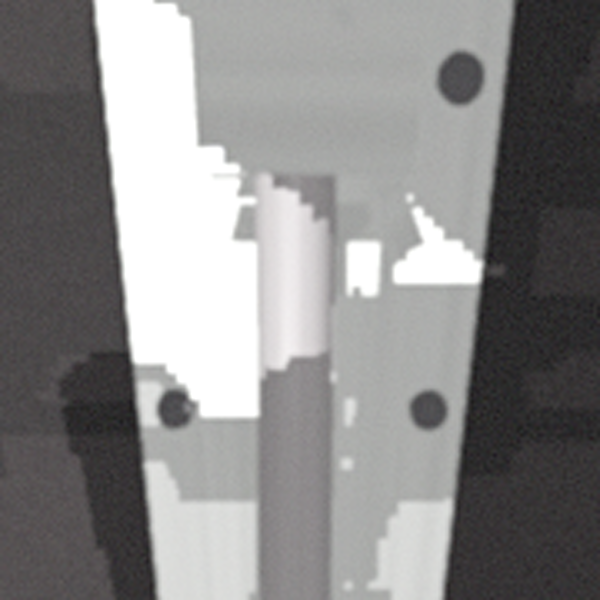

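The rod's end now disappears under the bridge (edge at row 177), with no contact force. Holes and saddle are centred ~1 mm to the right of the rod. Advance 10 mm with a 1 mm correction.

```bash
python3 -m pendant '[[[0,0.005,0.003,0,0,0,0],[0,0.012,0.006,0,0,0,0],[0,0.02,0.006,0,0,0,0],[0,0.028,0.006,0,0,0,0],[0,0.036,0.006,0.001,0,0,0],[0,0.043,0.006,0.002,0,0,0],[0,0.048,0.006,0.003,0,0,0],[0,0.05,0.006,0.004,0,0,0],[0,0.05,0.006,0.004,0,0,0],[0,0.05,0.006,0.004,0,0,0]]]'
python3 - <<'E'
from h import *
s=get_state();print(s["ee_pos"],s["wrist_force"],s["torque"])
p0,R0=tcp(84,41,20);print(togo(p0,R0))
for th in(16,12,8,6,4,2,0,-1):
  zt=45-4*np.tan(np.radians(th))/.364;p,Rm=tcp(84,zt,th);print(th,*togo(p,Rm,R0,p0))
E
```

```text
time: 12.92
ee_pos: [510.7, -166.1, 69.7]
ee_rot: [0.699, 0.694, -0.125, 0.122]
wrist_force: [0.2, -0.6, -1.5]
opening: 10.4
grasp_force: 60.0
[ 510.72723574 -166.13631274   69.67203239] [ 0.23389616 -0.63006384 -1.5126791 ] [0.39930901 0.00166887 0.02796249]
(array([ 0.0039,  0.0005, -0.0035]), array([-0.0033,  0.0015,  0.    ]))
16 [ 0.003  -0.      0.0342] [ 0.      0.0889 -0.    ]
12 [ 0.0088 -0.      0.0681] [-0.      0.1778 -0.    ]
8 [0.0171 0.     0.1015] [-0.      0.2667 -0.    ]
6 [ 0.0223 -0.      0.118 ] [0.     0.3111 0.    ]
4 [ 0.0281 -0.      0.1343] [0.     0.3556 0.    ]
2 [0.0346 0.     0.1503] [ 0.   0.4 -0. ]
0 [ 0.0416 -0.      0.1661] [0.     0.4444 0.    ]
-1 [0.0454 0.     0.1739] [-0.      0.4667 -0.    ]
```

```bash
python3 -m pendant '[[[0,0.001,0,0.008,0,0.022,0],[0,0.002,0,0.017,0,0.044,0],[0,0.003,0,0.026,0,0.067,0],[0,0.003,0,0.034,0,0.089,0],[0,0.004,0,0.043,0,0.111,0],[0,0.006,0,0.051,0,0.133,0],[0,0.007,0,0.06,0,0.156,0],[0,0.009,0,0.068,0,0.178,0],[0,0.011,0,0.077,0,0.2,0],[0,0.013,0,0.085,0,0.222,0]]]'
python3 - <<'E'
from h import *
s=get_state();print(s["ee_pos"],s["wrist_force"],s["torque"])
p0,R0=tcp(84,43.1,10);print(togo(p0,R0))
for th in(9,8,7,6,5,4,3,2,1,0,-1):
  zt=45-4*np.tan(np.radians(th))/.364;p,Rm=tcp(84,zt,th);print(th,*togo(p,Rm,R0,p0))
E
```

```text
time: 13.75
ee_pos: [510.6, -169.6, 52.6]
ee_rot: [0.707, 0.702, -0.063, 0.06]
wrist_force: [-1.1, -0.7, -2.1]
opening: 10.6
grasp_force: 60.0
[ 510.62399445 -169.62966294   52.64429071] [-1.14864498 -0.69082563 -2.09802059] [ 0.13654828  0.01221998 -0.01110382]
(array([ 0.0045,  0.0009, -0.0041]), array([-0.0032, -0.0005, -0.0009]))
9 [ 0.0007 -0.      0.0088] [-0.      0.0222 -0.    ]
8 [0.0016 0.     0.0174] [-0.      0.0444 -0.    ]
7 [ 0.0026 -0.      0.0259] [ 0.      0.0667 -0.    ]
6 [0.0038 0.     0.0345] [ 0.      0.0889 -0.    ]
5 [ 0.0052 -0.      0.043 ] [ 0.      0.1111 -0.    ]
4 [ 0.0067 -0.      0.0515] [ 0.      0.1333 -0.    ]
3 [ 0.0084 -0.      0.06  ] [-0.      0.1556 -0.    ]
2 [0.0103 0.     0.0684] [-0.      0.1778 -0.    ]
1 [0.0123 0.     0.0768] [-0.   0.2 -0. ]
0 [ 0.0145 -0.      0.0852] [ 0.      0.2222 -0.    ]
-1 [0.0168 0.     0.0935] [-0.      0.2444 -0.    ]
```

```bash
python3 -m pendant '[[[0,0,0,0.005,0,0.013,0],[0,0.001,0,0.01,0,0.027,0],[0,0.001,0,0.016,0,0.04,0],[0,0.002,0,0.021,0,0.053,0],[0,0.003,0,0.026,0,0.067,0],[0,0.003,0,0.031,0,0.08,0],[0,0.004,0,0.036,0,0.093,0],[0,0.005,0,0.041,0,0.107,0],[0,0.006,0,0.046,0,0.12,0],[0,0.007,0,0.051,0,0.133,0]]]'; python3 - <<'E'
from h import *
s=get_state();print(s["wrist_force"],s["torque"]);p0,R0=tcp(84,44.2,4);print(togo(p0,R0))
E
```

```text
time: 14.58
ee_pos: [510.4, -169.8, 42.1]
ee_rot: [0.709, 0.704, -0.026, 0.024]
wrist_force: [-3.8, 0.1, 0.1]
opening: 9.9
grasp_force: 60.0
[-3.7817734   0.08626525  0.11336714] [-0.10979945  0.79144728 -0.08856494]
(array([ 0.0035,  0.0022, -0.004 ]), array([-0.0037,  0.0006, -0.0009]))
```

```bash
python3 -m pendant '[[[0,0,0,0.004,0,0.011,0],[0,0.001,0,0.008,0,0.022,0],[0,0.001,0,0.012,0,0.033,0],[0,0.001,0,0.016,0,0.044,0],[0,0.002,0,0.02,0,0.055,0],[0,0.002,0,0.024,0,0.067,0],[0,0.003,0,0.028,0,0.078,0],[0,0.004,0,0.032,0,0.089,0],[0,0.004,0,0.034,0,0.089,0],[0,0.004,0,0.034,0,0.089,0]]]'; python3 - <<'E'
from h import *
s=get_state();print(s["wrist_force"],s["torque"]);p0,R0=tcp(84,45,0);print(p0,togo(p0,R0))
E
```

```text
time: 15.42
ee_pos: [511.6, -170.0, 36.1]
ee_rot: [0.71, 0.704, -0.001, 0.001]
wrist_force: [0.6, -1.0, -0.9]
opening: 10.6
grasp_force: 60.0
[ 0.62151691 -1.01164833 -0.94052169] [-0.13651684  0.04855634 -0.023923  ]
[ 510.82010441 -168.69937037   36.        ] (array([ 0.0066, -0.0042,  0.0002]), array([-0.0003,  0.0025, -0.0014]))
```

```bash
python3 -m pendant '[[[0,0,0,0.002,0,0,0],[0,0,0,0.004,0,0,0],[0,0,0,0.006,0,0,0],[0,0,0,0.008,0,0,0],[0,0,0,0.01,0,0,0],[0,0,0,0.01,0,0,0],[0,0,0,0.01,0,0,0],[0,0,0,0.01,0,0,0],[0,0,0,0.01,0,0,0],[0,0,0,0.01,0,0,0]]]'; python3 - <<'E'
from h import *
import pickle
s=get_state();print(s["wrist_force"],s["torque"],s["ee_pos"])
g=grab_frame("side");f=grab_frame("wrist");pickle.dump((f,g,s),open("w8.pkl","wb"))
E
```

```text
time: 16.25
ee_pos: [511.7, -170.0, 35.7]
ee_rot: [0.71, 0.704, -0.001, 0.001]
wrist_force: [-3.1, 0.4, 13.8]
opening: 10.3
grasp_force: 60.0
[-3.13000937  0.35286941 13.81820561] [ 0.05086666  0.76814254 -0.02360653] [ 511.66799782 -169.97625748   35.67595102]
```

```bash
python3 -m pendant '[[[0,0,0,-0.005,0,0,0],[0,0,0,-0.008,0,0,0],[0.5,0,0,-0.008,0,0,0],[0.5,0,0,-0.008,0,0,0],[0.5,0,0,-0.008,0,0,0],[0.5,0,0,-0.008,0,0,0],[0.5,0,0,-0.008,0,0,0],[0.5,0,0,-0.008,0,0,0],[0.5,0,0,-0.008,0,0,0],[0.5,0,0,-0.008,0,0,0]]]' && python3 -m pendant '[[[0.6,0,0,-0.02,0,0,0],[0.6,0,0,-0.06,0,0,0],[0.6,0,0,-0.12,0,0,0],[0.6,0,0,-0.19,0,0,0],[0.6,0,0,-0.26,0,0,0],[0.6,0,0,-0.34,0,0,0],[0.6,0,0,-0.42,0,0,0],[0.6,0,0,-0.5,0,0,0],[0.6,0,0,-0.5,0,0,0],[0.6,0,0,-0.5,0,0,0]]]'
python3 - <<'E'
from h import *
import pickle
f=grab_frame("wrist");g=grab_frame("side");t=grab_frame("top");s=get_state();pickle.dump((f,g,t,s),open("w9.pkl","wb"))
print(s["wrist_force"],proj(f,SO+[0,0,45]))
u,v=proj(g,SO+[0,0,45]).astype(int)
a=cv2.resize(f["pixels"][60:260,170:350,::-1],(540,600),interpolation=cv2.INTER_CUBIC)
b=cv2.resize(g["pixels"][v-50:v+50,u-22:u+21,::-1],(258,600),interpolation=cv2.INTER_CUBIC)
cv2.imwrite("pics/w9.png",np.hstack([a,b]))
E
```

```text
time: 17.18
ee_pos: [510.6, -169.6, 35.2]
ee_rot: [0.71, 0.704, -0.001, -0.0]
wrist_force: [0.4, -0.3, -0.3]
opening: 42.3
grasp_force: 0.0
time: 18.02
ee_pos: [511.7, -169.6, 137.0]
ee_rot: [0.71, 0.704, -0.0, 0.001]
wrist_force: [-0.2, -0.3, 0.2]
opening: 51.9
grasp_force: 0.0
[ 0.41899079 -0.39415499 -0.81830479] [260.49449266 168.49527087]
```

View pics/w9.png

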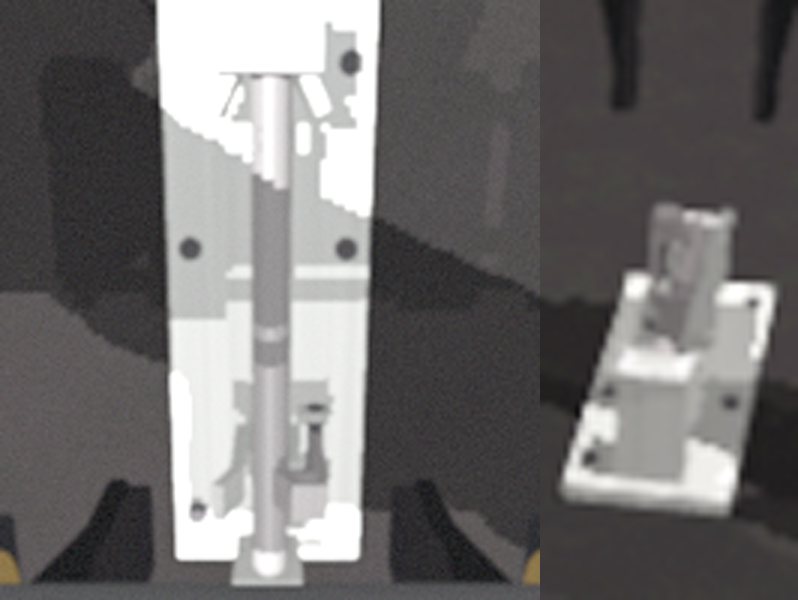

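The rod runs under the bridge (row 75) to the end stop (tip at (268,575)). The jaw block at (305,490) does not clearly overlap the rod, so I'll check the rod's height at the fork end.

```bash
python3 - <<'E'
from meas import *
np.set_printoptions(precision=1,suppress=True)
f,g,t,s=pickle.load(open("w9.pkl","rb"))
P=lambda x,y,z:(lambda q:(q-[170,60])*3)(proj(f,SO+[x+DX*y,y,z]))
for n,a in(("tip level",(0,-86,45)),("tip seat high57",(0,-84,59)),("stop in top",(0,-89,45)),("stop out",(0,-94,45)),("stop L",(-12,-89,45)),("stop R",(12,-89,45)),("nose a",(1.5,-44,53)),("nose b",(1.5,-56,53)),("lead a",(8,-44,66)),("lead b",(8,-56,66)),("prong top",(7,-44,47)),("guide top",(-12,-50,67)),("hinge",(17,-50,15)),("rod R y-50",(6,-50,45)),("rod L",(-6,-50,45)),("rod R high",(6,-50,59)),("bridge edge",(0,73,58.5)),("saddle edge L",(-12,60,39))): print(n,P(*a))
G=lambda x,y,z:(lambda q,c:(q-c)*6)(proj(g,SO+[x+DX*y,y,z]),proj(g,SO+[0,0,45]).astype(int)-[22,50])+[540,0]
for n,a in(("noseside",(1.5,-44,53)),("lead",(8,-44,66)),("guide top",(-10,-44,67)),("rod level top",(0,-44,51)),("tip",(0,-86,45))): print("S",n,G(*a))
gr=cv2.cvtColor(f["pixels"],cv2.COLOR_RGB2GRAY)
for v in(100,120,140,160,180,200,215,225,235): print(v,(v-60)*3,gr[v,245:290].tolist())
E
```

```text
tip level [271.9 574. ]
tip seat high57 [272.  590.3]
stop in top [271.9 581.9]
stop out [272.  594.8]
stop L [236.7 582.2]
stop R [307.1 581.5]
nose a [276.5 467.7]
nose b [276.5 502.7]
lead a [298.6 483.8]
lead b [298.3 520.3]
prong top [293.4 460.6]
guide top [232.1 504.2]
hinge [318.4 443.3]
rod R y-50 [290.1 475.5]
rod L [253.4 475.8]
rod R high [291.2 492.9]
bridge edge [271.1  67.5]
saddle edge L [230.4 121.8]
S noseside [684.9 244. ]
S lead [672.  216.9]
S guide top [711.7 218.2]
S rod level top [688.  248.2]
S tip [697.9 221.3]
100 120 [255, 255, 239, 222, 226, 227, 227, 226, 219, 217, 227, 233, 244, 255, 255, 255, 243, 231, 224, 213, 197, 175, 176, 196, 212, 223, 224, 212, 196, 192, 190, 189, 201, 209, 204, 196, 197, 197, 195, 196, 195, 193, 191, 212, 255]
120 180 [194, 193, 191, 194, 195, 195, 196, 192, 178, 150, 139, 144, 159, 177, 179, 186, 208, 227, 225, 214, 194, 174, 178, 197, 198, 198, 196, 195, 196, 192, 190, 214, 255, 255, 255, 255, 255, 255, 255, 255, 255, 255, 255, 255, 255]
140 240 [192, 191, 188, 191, 193, 193, 192, 192, 176, 150, 141, 143, 145, 148, 152, 152, 
[... 847 characters left out ...]
15 465 [236, 212, 184, 169, 168, 174, 189, 194, 182, 167, 168, 175, 181, 193, 201, 196, 181, 160, 147, 141, 143, 165, 181, 184, 185, 180, 161, 128, 123, 127, 133, 134, 132, 148, 184, 220, 237, 236, 234, 231, 229, 231, 234, 234, 217]
225 495 [181, 182, 180, 180, 178, 181, 208, 229, 219, 189, 170, 175, 182, 191, 197, 187, 164, 157, 152, 155, 153, 166, 188, 206, 207, 202, 204, 208, 206, 203, 203, 203, 203, 204, 221, 234, 237, 235, 231, 229, 229, 230, 232, 233, 209]
235 525 [255, 255, 255, 255, 255, 255, 255, 255, 255, 218, 174, 175, 182, 190, 200, 195, 188, 182, 176, 167, 181, 194, 198, 198, 196, 201, 224, 255, 255, 255, 255, 255, 255, 255, 255, 255, 255, 255, 255, 255, 255, 255, 255, 255, 255]
```

Tip row 575 matches a level rod (574 expected, against 590 if the end were held up). Rows 465–495 also show a distinct band starting at the nose's expected column. As proof, I'll feel the rod's height with closed fingertips pressed gently between saddle and fork; seated contact should come at TCP z≈59.

```bash
python3 -m pendant '[[[0,0,0,0,0,0,0],[0,0,0,0,0,0,0],[0,0,0,0,0,0,0],[0,0,0,0.04,0,0,0],[0,0,0,0.09,0,0,0],[0,0,0,0.14,0,0,0],[0,0,0,0.19,0,0,0],[0,0,0,0.23,0,0,0],[0,0,0,0.26,0,0,0],[0,0,0,0.28,0,0,0]]]' 20 && python3 -m pendant '[[[0,0,0,0.01,0,0,0],[0,0,0,0.02,0,0,0],[0,0,0,0.03,0,0,0],[0,0,0,0.04,0,0,0],[0,0,0,0.05,0,0,0],[0,0,0,0.06,0,0,0],[0,0,0,0.07,0,0,0],[0,0,0,0.08,0,0,0],[0,0,0,0.085,0,0,0],[0,0,0,0.085,0,0,0]]]'
```

```text
time: 19.0
ee_pos: [510.2, -169.4, 78.0]
ee_rot: [0.71, 0.704, -0.002, -0.001]
wrist_force: [-0.2, -0.8, 0.1]
opening: 1.3
grasp_force: 0.0
time: 19.83
ee_pos: [510.5, -169.5, 62.0]
ee_rot: [0.71, 0.704, -0.002, -0.001]
wrist_force: [-0.9, -0.4, 0.4]
opening: 0.6
grasp_force: 0.0
```

```bash
python3 -m pendant '[[[0,0,0,0.004,0,0,0],[0,0,0,0.008,0,0,0],[0,0,0,0.011,0,0,0],[0,0,0,0.014,0,0,0],[0,0,0,0.016,0,0,0],[0,0,0,0.018,0,0,0],[0,0,0,0.02,0,0,0],[0,0,0,0.022,0,0,0],[0,0,0,0.022,0,0,0],[0,0,0,0.022,0,0,0]]]'
```

```text
time: 20.67
ee_pos: [511.3, -169.6, 59.1]
ee_rot: [0.71, 0.704, -0.001, 0.0]
wrist_force: [-1.7, 1.0, 9.6]
opening: 0.3
grasp_force: 4.5
```

Contact came at TCP z = 59.1, which puts the rod top at 51 mm: fully seated. Retract and hand in.

```bash
python3 -m pendant '[[[0,0,0,-0.02,0,0,0],[0,0,0,-0.05,0,0,0],[0,0,0,-0.1,0,0,0],[0,0,0,-0.17,0,0,0],[0,0,0,-0.25,0,0,0],[0,0,0,-0.33,0,0,0],[0,0,0,-0.4,0,0,0],[0,0,0,-0.45,0,0,0],[0,0,0,-0.45,0,0,0],[0,0,0,-0.45,0,0,0]]]'; python3 - <<'E'
from meas import *
f0=pickle.load(open("w9.pkl","rb"))[2];t=grab_frame("top")
d=cv2.absdiff(t["pixels"],f0["pixels"]).max(2)[195:225,265:340];print("stand change",d.mean())
print(close_job())
E
```

```text
time: 21.5
ee_pos: [511.0, -169.4, 148.3]
ee_rot: [0.71, 0.704, -0.001, 0.0]
wrist_force: [-0.4, 0.5, 0.3]
opening: 0.6
grasp_force: 0.0
stand change 8.342222222222222
the job is handed in; nothing more can be done
None
```

I fitted the spindle back into the stand, tucked under the bridge and fully home in the fork clip, then let go and handed in the job at about 21.5 s. A touch test put the rod's top at 51 mm, the fully seated height. The highest force I read was about 14 N. That the jaw has closed over the rod I infer from the seated height and one image, not a direct close-up.

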